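Comb the blackwood squares up to the sprung stop

ROBOT

A 7-joint arm with a two-finger parallel gripper is mounted at the origin on the work surface. World frame = base frame: x ahead of the robot, y to its left, z up, the work surface at z = 0. Lengths are in m, angles in rad, forces in N, time in s.
With the tool pointing down it reaches from about 0.4 to 0.85 m from the base axis. Payload 10.4 kg.
Tool frame: the origin (TCP) lies on the mounting face of the last link; the fingertips stand 173 mm ahead of it and the grasp point (between the pads) lies 155 mm ahead of it (manip.tip_extent is the distance from the TCP to the fingertips, in m); z points along the fingers, y is the line along which they close (so a half turn about z gives the same grasp; the last joint's range is limited). The gripper opens to 85 mm and grips with 20 to 120 N. Pads are 22 mm wide; open, the fingers measure 114 mm over their backs; the gripper's body (76 mm by 85 mm) begins 54 mm behind the grasp point. The pads swing forward as they close: fully open they stand 13 mm farther back than shut.
Start: joints at [-1.252, 0.332, -0.065, 1.46, 0.022, 1.35, -0.088], TCP at [0.209, 0.589, 0.405] pointing down, gripper open.
Joint ranges: [-2.6, 2.6], [-0.5, 2.12], [-1.47, 1.34], [0.16, 2.42], [-1.27, 4.41], [0.06, 2.06], [-2.6, 2.6]. Speed limits (rad/s): [2.22, 2.22, 2.79, 2.79, 3.14, 3.14, 3.14].

INTERFACE

Orientations are given as a unit quaternion [x, y, z, w].
In Python, from workcell import manip gives the robot as it stands.
- The arm moves only by the tool move_arm, never from a script. Its argument "plan" is one flat list of numbers, 7 for each row, row after row: the turn, a rotation vector about the tool's x, y, z in rad, then the shift along the tool's x, y, z in m, then the finger opening in m, from 0 to 0.0854. In form: [ax, ay, az, dx, dy, dz, gripper, ax, ay, az, dx, dy, dz, gripper, ...]. A call has 1 to 12 rows; each row is the pose to reach, as a shift and turn from the pose commanded when the call began, along the tool's axes at that moment; what a row does not reach only later rows make up. A row lasts 1/8 s, in which the tool goes at most 62.5 mm and 10.7 degrees, less where a joint would pass 70% of its speed; a pose out of reach is approached as far as the arm can. A call with a gripper value outside its range is refused whole. The fingers move at their own pace and stop on an object; "squeeze" is the grip in N (left out, the last holds). Time passes only in rows, so rows that repeat a pose let the fingers close. It gives the time, the measured TCP pose, the force, the opening and the grip force at its end, in the units of the state.
- manip.get_obs(): the state, without advancing time (a new reading comes with each control period).
- manip.camera(name): name is "scene" or "side" or "wrist"; returns a dict with "color" (400x640x3 uint8, red, green, blue), "fx", "fy", "cx", "cy" (pixels), "dist" ([k1, k2, p1, p2, k3] as OpenCV has them; the pictures are not rectified), "cam_to_world" (4x4, takes a point from camera to world coordinates); the wrist camera has in their place "mount" (4x4, takes a point from camera to tool coordinates, whose origin is the TCP and whose axes are the flange's). Camera axes: x right, y down, z forward; pixel columns grow to the right and rows downward; lengths in m; the calibration is good to about 2 mm. A picture is of the moment at which its call begins: read the wrist's pose just before it. There is no depth.
- manip.hand_in(): hands the job in; it is judged then, once.
Trained networks look in a picture, given as the dict that the camera call returned (one of the last four; its "shot" number tells which), for a name from the list of things; names that differ only in an ending like _2 or _b are one class to them, and where a whole thing is asked for, a point or a joint stands for the part that bears it (a point fixed in the world has none). Each returns a list of dicts, best first, with "conf" (0 to 1); they miss things now and then, are a little off and sometimes report something else, mostly with a low value. They report only what shows in the picture. A call takes as long as a camera call.
- manip.look_for(picture, label): "position" ([x, y, z] in m, in the coordinates of the camera as it stood for that picture, good to about 4 mm: the middle of the surface that is visible of it).
- manip.silhouettes(picture, label): "pixels" (400x640 bool, what is visible of it).
- manip.tip_of(picture, label): "position" ([x, y, z] in m, in the coordinates of the camera as it stood for that picture, good to about 4 mm: a listed point, or the origin of a listed thing).
The state is a dict: "clock": time; "joint_pos": joint angles; "joint_velocities": joint speeds; "tau": joint torques, N m; "position": TCP position; "ee_rot": TCP orientation; "ft_force": force on the tool from outside, world axes, zero at the start; "torque": the same for the moment, N m; "grip_width": opening from 0.0 (shut) to 1.0 (fully open); "grasp_force": force on a finger pad.
Only numpy, scipy, OpenCV 4.12 (cv2) and the standard library are available. Lean on these libraries where they do the work, as an engineer would, in place of code of your own. Each camera call takes 0.05 s, during which the arm holds its last target. There are 200 camera calls.

TASK

Take the wooden rake from its mat and, with the rake only, comb the five blackwood sticks scattered in the tray along to its sprung brass stop, so that they lie side by side in parallel rows across the tray. Press the rows up snugly with the rake until the stop gives by about 4 mm and hold a moment, never driving the stop in as far as 6 mm and never bearing down hard on the tray, then stand the rake upright on its mat again and let go, leaving the other things on the bench alone.

Things in the scene. Friction and masses are not known exactly. Their poses are not given: they have to be found in the camera images.
- tray: Fixed open wooden tray, 372 x 172 mm, walls 6 mm thick, 22 mm high, floor 6 mm thick. Origin: centre of the underside, on the bench. x: long side, the combing direction, towards the stop; y: across. Inside x -180 to +180, y -80 to +80 mm. At first the sticks lie between x -132 and +110 mm; x -180 to -132 is free for putting in the rake.
- stop (a joint): Sprung brass bar, 150 mm long, 14 mm high, across the tray's +x end; gives way along the tray's +x. Value: how far it has given (m), 0 at rest. Gives from about 1 N on, then 2.5 N per mm (4 mm: about 11 N); bottoms at 10 mm. Its face rests somewhere between tray x +110 and +148 mm, differently each time, not measured: find it by feel.
- rake_grip (a point): Centre of the upright handle of the wooden hand rake, 78 mm above its teeth tips. Handle 20 mm thick (point's x), 60 mm wide (y), from 45 to 106 mm above the tips. Below: head 124 mm wide and one row of 9 teeth, 120 mm over all (y), 22 mm thick (x), 26 mm long, 6 mm gaps (no stick passes). Both broad faces alike. 0.22 kg. Starts standing on its teeth on the mat.
- mat: Black rubber mat lying on the bench, fixed, 70 x 170 mm (x, y) and 4 mm thick; origin at the centre of the underside. The rake stands on it, its own y roughly along the mat's y.
- stick0_center (a point): Centre of a blackwood turning square: a straight dark stick 80 mm long (along this point's x) of 12 x 12 mm section, about 14 g. Five alike lie askew on the tray floor.
- stick1_center (a point): Centre of a blackwood turning square: a straight dark stick 80 mm long (along this point's x) of 12 x 12 mm section, about 14 g. Five alike lie askew on the tray floor.
- stick2_center (a point): Centre of a blackwood turning square: a straight dark stick 80 mm long (along this point's x) of 12 x 12 mm section, about 14 g. Five alike lie askew on the tray floor.
- stick3_center (a point): Centre of a blackwood turning square: a straight dark stick 80 mm long (along this point's x) of 12 x 12 mm section, about 14 g. Five alike lie askew on the tray floor.
- stick4_center (a point): Centre of a blackwood turning square: a straight dark stick 80 mm long (along this point's x) of 12 x 12 mm section, about 14 g. Five alike lie askew on the tray floor.
- tuner: Grey plastic electronic tuner with a round red button, 62 x 95 x 24 mm. Bystander, not to be disturbed; origin at the underside.
- sole: Black plastic chanter sole, a flat ring 68 mm across, 10 mm high. Bystander, not to be disturbed; origin at the underside.
- fork: Brass tuning fork lying flat, 125 mm long, 8 mm high. Bystander, not to be disturbed; origin at the underside.
- seat: Small turned blackwood reed seat standing upright, 26 mm across, 30 mm high. Bystander, not to be disturbed; origin at the underside.

How it is judged:
By the outcome, as a careful person would: the job done as asked, in the order asked, and still so for the second after the job is handed in, with the robot touching nothing.
It also fails if it takes over 64 s, if anything falls off the work surface, if the arm or the gripper's body presses on something with over 40 N, if the wrist force passes 120 N, or if a joint passes its speed limit or range.

## Working session

There is one attempt and no reset: what is moved stays moved. The work goes in short steps, Python scripts to look and compute and a tool call to move; the robot and the scene stay as the last step left them, time stands still between calls to the robot, and variables do not carry over. Pictures are saved under pics/ and viewed, at most 10 in all, crops included, and the job is handed in when it is done.

Besides the shell and the picture viewer there is one more tool, called after ">>>" as name(argument=value, ...), one argument or row to a line, values as JSON. move_arm: Moves the arm, as the interface text tells. Its arguments: {"type":"object","properties":{"plan":{"type":"array","items":{"type":"number"}},"squeeze":{"type":"number"}},"required":["plan"]}

```bash
mkdir -p pics; ls
cat > h.py <<'E'
import numpy as np, cv2
from scipy.spatial.transform import Rotation as R
from workcell import manip
def T(cam,obs=None):
    if 'cam_to_world' in cam: return np.array(cam['cam_to_world'])
    obs=obs or manip.get_obs()
    W=np.eye(4); W[:3,:3]=R.from_quat(obs['ee_rot']).as_matrix(); W[:3,3]=obs['position']
    return W@np.array(cam['mount'])
def world(M,p): return M[:3,:3]@np.array(p)+M[:3,3]
def ray(cam,M,uv,z):
    K=np.array([[cam['fx'],0,cam['cx']],[0,cam['fy'],cam['cy']],[0,0,1.]])
    n=cv2.undistortPoints(np.array(uv,float).reshape(-1,1,2),K,np.array(cam['dist'],float)).reshape(-1,2)
    d=np.c_[n,np.ones(len(n))]@M[:3,:3].T
    return M[:3,3]+d*((z-M[2,3])/d[:,2])[:,None]
def save(cam,name): cv2.imwrite('pics/'+name,cv2.cvtColor(np.array(cam['color']),cv2.COLOR_RGB2BGR))
E
python3 - <<'E'
from h import *
np.set_printoptions(precision=4,suppress=True)
o=manip.get_obs(); print({k:np.round(v,4) for k,v in o.items()}, manip.tip_extent)
for n in ['scene','side','wrist']:
    c=manip.camera(n); M=T(c,o); save(c,n+'0.png'); print(n,M[:3,3])
    for l in ['tray','stop','rake_grip','mat','tuner','sole','fork','seat','stick0_center']:
        for d in manip.tip_of(c,l)[:5]: print(l,round(d['conf'],2),world(M,d['position']))
E
```

```text
pics
{'clock': np.float64(0.0), 'joint_pos': array([-1.2516,  0.3329, -0.0647,  1.4609,  0.0216,  1.3499, -0.0885]), 'joint_velocities': array([ 0.001 , -0.0013, -0.0001,  0.0008,  0.0004, -0.    , -0.0002]), 'tau': array([  0.0003, -62.5448,   0.0493, -39.1597,   0.0162,   0.0102,
         0.    ]), 'position': array([0.2095, 0.5887, 0.4039]), 'ee_rot': array([ 0.17  ,  0.9854, -0.0007, -0.0001]), 'ft_force': array([0.2047, 0.0505, 0.445 ]), 'torque': array([ 0.0346,  0.0033, -0.0095]), 'grasp_force': np.float64(0.0), 'grip_width': np.float64(0.9967)} 0.1734
scene [1.4308 0.0491 0.9552]
tray 0.68 [ 0.5258  0.0426 -0.0004]Traceback (most recent call last):
  File "<stdin>", line 7, in <module>
ValueError: it knows: fork, mat, rake_grip, seat, sole, stick0_center, stick1_center, stick2_center, stick3_center, stick4_center, tray, tuner
```

Run:
```python
from h import *
np.set_printoptions(precision=4,suppress=True)
o=manip.get_obs()
for n in ['scene','side','wrist']:
    c=manip.camera(n); M=T(c,o); save(c,n+'0.png'); print(n,M[:3,3])
    for l in ['tray','rake_grip','mat','tuner','sole','fork','seat','stick0_center']:
        for d in manip.tip_of(c,l)[:5]: print(l,round(d['conf'],2),world(M,d['position']))
```

```text
scene [1.4308 0.0491 0.9552]
tray 0.87 [0.5294 0.044  0.0028]
rake_grip 0.92 [ 0.525  -0.2569  0.0782]
mat 0.79 [ 0.5231 -0.2619 -0.002 ]
tuner 0.6 [ 0.4435  0.3739 -0.005 ]
sole 0.7 [ 0.6151 -0.4412  0.0008]
fork 0.77 [ 0.6255  0.3857 -0.0031]
seat 0.61 [ 0.6905 -0.2508 -0.0035]
seat 0.25 [0.5302 0.034  0.0072]
stick0_center 0.62 [ 0.4986 -0.0449  0.0067]
stick0_center 0.25 [0.5282 0.1171 0.0101]
side [ 0.1062 -0.5191  0.5539]
tray 0.75 [ 0.5263  0.0433 -0.0017]
tray 0.27 [0.5227 0.0699 0.0119]
rake_grip 0.64 [ 0.5263 -0.2536  0.0831]
rake_grip 0.62 [ 0.6837 -0.2495  0.0002]
tuner 0.97 [ 0.4435  0.3699 -0.0019]
sole 0.62 [ 0.6165 -0.434   0.0014]
fork 0.68 [ 0.6312  0.3832 -0.0006]
seat 0.69 [ 0.6851 -0.2523 -0.0012]
stick0_center 0.52 [ 0.4963 -0.0461  0.0069]
wrist [0.1338 0.615  0.3723]
tuner 0.96 [ 0.4391  0.372  -0.0009]
```

View pics/scene0.png

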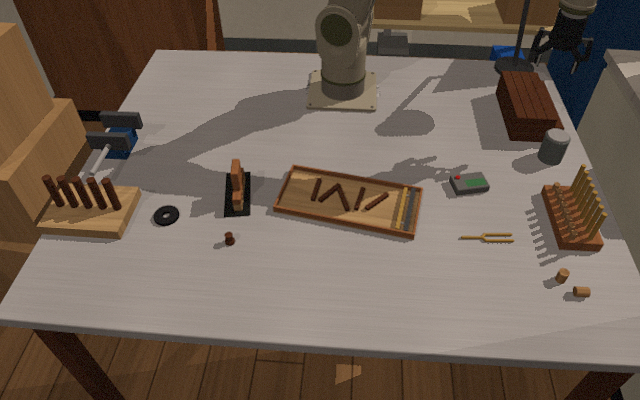

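View pics/side0.png

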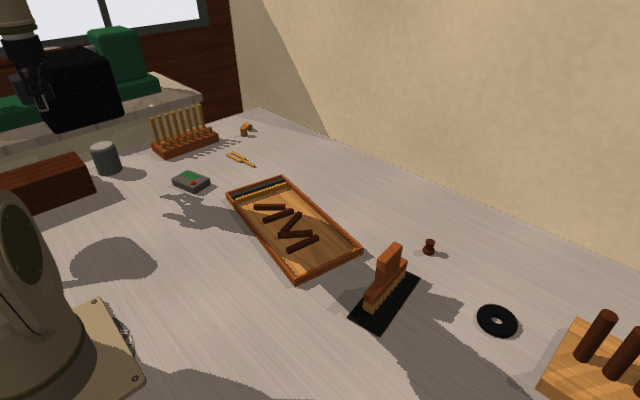

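The scene picture shows the tray at (275–423, 167–236), with the brass stop at its right (world +y) end. The rake stands on the mat at (237, 190). The side view agrees with this. Next I fit the poses to the silhouettes.

```bash
cat > fit.py <<'E'
from h import *
from scipy.optimize import minimize
def box(x,y,z0,z1): return np.array([[a,b,c] for a in(-x,x) for b in(-y,y) for c in(z0,z1)])
tray=box(.186,.086,0,.022); mat=box(.035,.085,0,.004)
rake=np.r_[box(.010,.030,-.033,.028),box(.011,.062,-.052,-.033),box(.011,.060,-.078,-.052)]
def hull_mask(pts):
    m=np.zeros((400,640),np.uint8); cv2.fillConvexPoly(m,cv2.convexHull(np.round(pts*16).astype(np.int32)),1,shift=4); return m
def proj(c,M,P):
    Q=(P-M[:3,3])@M[:3,:3]; K=np.array([[c['fx'],0,c['cx']],[0,c['fy'],c['cy']],[0,0,1.]])
    return cv2.projectPoints(Q,np.zeros(3),np.zeros(3),K,np.array(c['dist'],float))[0].reshape(-1,2)
def fit(views,label,P,z,x0,biggest=True):
    hs=[]
    for c,M in views:
        s=manip.silhouettes(c,label)
        if not s: continue
        m=np.array(s[0]['pixels']).astype(np.uint8)
        n,lab,st,_=cv2.connectedComponentsWithStats(m)
        keep=[i for i in range(1,n) if st[i,4]>.15*st[1:,4].max()]
        m=np.isin(lab,keep)
        hs.append((c,M,hull_mask(np.argwhere(m)[:,::-1].astype(float))))
    def cost(v):
        Rz=R.from_euler('z',v[2]).as_matrix(); W=P@Rz.T+[v[0],v[1],z]
        return sum((hull_mask(proj(c,M,W))!=h).sum()/h.sum() for c,M,h in hs)
    S=np.array([[0,0,0],[.01,0,0],[0,.01,0],[0,0,.15]])+x0
    r=minimize(cost,x0,method='Nelder-Mead',options=dict(initial_simplex=S,xatol=1e-4,fatol=1e-4))
    return r.x,r.fun,len(hs)
E
python3 - <<'E'
from fit import *
np.set_printoptions(precision=4,suppress=True)
o=manip.get_obs()
v=[]
for n in ['scene','side']:
    c=manip.camera(n); v.append((c,T(c,o)))
h=np.pi/2
for l,P,z,x0 in [('tray',tray,0,[.527,.043,h-.1]),('mat',mat,0,[.523,-.26,h]),('rake_grip',rake,.082,[.526,-.256,h])]:
    for vv in (v,v[:1],v[1:]): print(l,*fit(vv,l,P,z,np.array(x0)))
E
```

```text
tray [0.5284 0.0428 1.3824] 0.027338457744834354 2
tray [0.529  0.0422 1.3892] 0.014389438943894389 1
tray [0.5284 0.0436 1.3888] 0.008535378525482435 1
mat [ 0.5188 -0.2628  1.7529] 0.3064985590498085 2
mat [ 0.5182 -0.2623  1.7533] 0.057843996494303246 1
mat [ 0.519  -0.2656  1.7035] 0.2328159645232816 1
rake_grip [ 0.5238 -0.2559  1.7247] 0.19868458821620677 2
rake_grip [ 0.5248 -0.2551  1.7416] 0.08957654723127036 1
rake_grip [ 0.5241 -0.2569  1.7208] 0.05637657361795293 1
```

```bash
cat >> h.py <<'E'
def Rdes(yaw): # tool z down, tool y at angle yaw in world
    y=np.array([np.cos(yaw),np.sin(yaw),0]); z=np.array([0,0,-1.]); return np.c_[np.cross(y,z),y,z]
def rel(p,yaw,obs=None):
    o=obs or manip.get_obs(); Rc=R.from_quat(o['ee_rot']).as_matrix()
    return np.round(np.r_[R.from_matrix(Rc.T@Rdes(yaw)).as_rotvec(), Rc.T@(np.array(p)-o['position'])],4)
E
python3 - <<'E'
from h import *
np.set_printoptions(suppress=True)
for p,y in [((.5,.2,.404),1.45),((.524,-.256,.36),1.73)]: print(rel(p,y).tolist())
E
```

```text
[0.0001, -0.0, -0.221, -0.404, -0.269, 0.0007]
[0.0001, -0.0, -0.501, -0.5795, -0.6906, 0.0446]
```

>>> move_arm(
  plan=[0,0,-0.22,-0.404,-0.269,0,0.085,0,0,-0.22,-0.404,-0.269,0,0.085,0,0,-0.22,-0.404,-0.269,0,0.085,0,0,-0.22,-0.404,-0.269,0,0.085,0,0,-0.22,-0.404,-0.269,0,0.085,0,0,-0.22,-0.404,-0.269,0,0.085,0,0,-0.22,-0.404,-0.269,0,0.085,0,0,-0.22,-0.404,-0.269,0,0.085,0,0,-0.5,-0.58,-0.69,0.044,0.085,0,0,-0.5,-0.58,-0.69,0.044,0.085,0,0,-0.5,-0.58,-0.69,0.044,0.085,0,0,-0.5,-0.58,-0.69,0.044,0.085],
)

```text
clock: 3.65
position: [0.5131, -0.0463, 0.3813]
ee_rot: [-0.079, 0.997, 0.0, 0.0]
ft_force: [1.5, 0.0, -0.3]
grip_width: 0.999
grasp_force: 0.0
```

Run:
```python
from h import *
o=manip.get_obs(); print(o['clock'],o['position'],rel((.524,-.256,.34),1.73).tolist())
```

```text
3.65 [ 0.51306142 -0.04633408  0.38126421] [0.0003, 0.001, -0.0008, 0.0223, -0.2088, 0.0412]
```

>>> move_arm(
  plan=[0,0,0,0.007,-0.06,0.014,0.085,0,0,0,0.015,-0.12,0.028,0.085,0,0,0,0.022,-0.18,0.041,0.085,0,0,0,0.022,-0.209,0.041,0.085,0,0,0,0.022,-0.209,0.041,0.085,0,0,0,0.022,-0.209,0.041,0.085],
)

```text
clock: 4.4
position: [0.5248, -0.2533, 0.34]
ee_rot: [-0.079, 0.997, 0.0, 0.0]
ft_force: [0.5, 0.5, -0.3]
grip_width: 0.996
grasp_force: 0.0
```

Run:
```python
from fit import *
o=manip.get_obs(); c=manip.camera('wrist'); M=T(c,o); save(c,'wrist1.png')
d=manip.tip_of(c,'rake_grip')
print(o['position'],[(x['conf'],world(M,x['position'])) for x in d])
try: print(fit([(c,M)],'rake_grip',rake,.082,np.array([.524,-.256,1.73])))
except Exception as e: print(e)
```

```text
[ 0.52476804 -0.25327304  0.34003717] [(0.55, array([ 0.52048252, -0.25526926,  0.07792455]))]
(array([ 0.52385152, -0.25530257,  1.71155385]), np.float64(0.08428190845240978), 1)
```

View pics/wrist1.png

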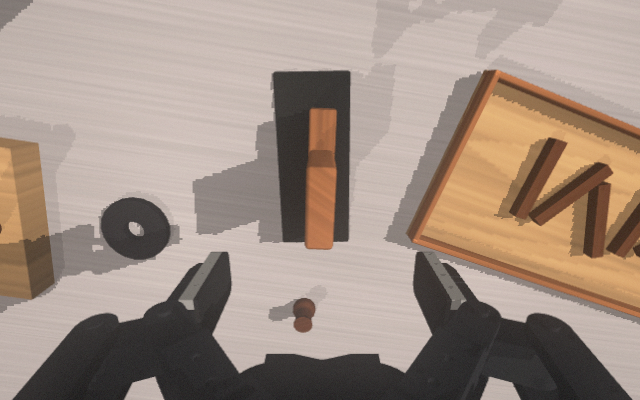

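The wrist view shows the rake handle's top face at about (306–336, 164–248), between the fingers. The mat is at (273–350, 70–242).

Run:
```python
from h import *
o=manip.get_obs(); c=manip.camera('wrist'); M=T(c,o)
top=ray(c,M,[(308,165),(336,165),(332,248),(306,248)],.110)
print(top[:,:2], top.mean(0)); 
m=ray(c,M,[(273,73),(350,70),(348,241),(283,241)],.004); print(m[:,:2],m.mean(0))
f=lambda q:[np.arctan2(*(q[i]-q[j])[[1,0]])+np.pi/2 for i,j in((0,3),(1,2))]
print(f(top),f(m))
print(rel((.5235,-.2555,.231),1.725).tolist())
```

```text
[[ 0.49356768 -0.26679245]
 [ 0.49075497 -0.24925009]
 [ 0.54912992 -0.24184556]
 [ 0.55196677 -0.25960359]] [ 0.52135483 -0.25437292  0.11      ]
[[ 0.44087518 -0.31030723]
 [ 0.42749946 -0.24291931]
 [ 0.59362466 -0.21369488]
 [ 0.60442607 -0.28127445]] [ 0.51660634 -0.26204897  0.004     ]
[np.float64(-1.448313550812359), np.float64(-1.44462594513177)] [np.float64(-1.3951112273673094), np.float64(-1.3966599909129958)]
[0.0005, 0.0006, 0.0058, 0.0017, -0.0023, 0.1093]
```

>>> move_arm(
  plan=[0,0,0.02,0.002,-0.0017,0.045,0.085,0,0,0.02,0.002,-0.0017,0.08,0.085,0,0,0.02,0.002,-0.0017,0.1,0.085,0,0,0.02,0.002,-0.0017,0.11,0.085,0,0,0.02,0.002,-0.0017,0.11,0.06,0,0,0.02,0.002,-0.0017,0.11,0.04,0,0,0.02,0.002,-0.0017,0.11,0.028,0,0,0.02,0.002,-0.0017,0.11,0.01,0,0,0.02,0.002,-0.0017,0.11,0.005,0,0,0.02,0.002,-0.0017,0.11,0.0,0,0,0.02,0.002,-0.0017,0.11,0.0],
  squeeze=100,
)

```text
clock: 5.98
position: [0.5231, -0.2563, 0.2309]
ee_rot: [-0.069, 0.998, -0.0, 0.001]
ft_force: [-0.2, 1.0, 6.7]
grip_width: 0.22
grasp_force: 97.8
```

Run:
```python
from h import *
o=manip.get_obs(); print(o['clock'],o['position'],o['ft_force'],o['torque'],o['grip_width'],o['grasp_force'])
Rc=R.from_quat(o['ee_rot']).as_matrix(); print(np.arctan2(Rc[1,1],Rc[0,1]))
```

```text
5.975 [ 0.52310428 -0.25634441  0.23088066] [-0.21760402  1.03509147  6.6793189 ] [ 0.11244474  0.23372474 -0.00247229] 0.2198924957083311 97.82609224319458
1.709019341056488
```

>>> move_arm(
  plan=[0,0,0,0,0,-0.02,0,0,0,0,0,0,-0.05,0,0,0,0,0,0,-0.07,0,0,0,0.1,0.001,0.03,-0.07,0,0,0,0.2,0.002,0.075,-0.07,0,0,0,0.28,0.003,0.115,-0.07,0,0,0,0.321,0.003,0.138,-0.07,0,0,0,0.321,0.003,0.146,-0.07,0,0,0,0.321,0.003,0.146,-0.07,0,0,0,0.321,0.003,0.146,-0.07,0],
)

```text
clock: 7.22
position: [0.4997, -0.1132, 0.3003]
ee_rot: [0.092, 0.996, -0.0, 0.0]
ft_force: [0.3, -0.6, -1.8]
grip_width: 0.223
grasp_force: 97.8
```

```bash
cat >> h.py <<'E'
TR=np.array([.5287,.0429]); TY=1.388; UX=np.array([np.cos(TY),np.sin(TY)]); UY=np.array([-UX[1],UX[0]])
def tray_xy(p): d=np.atleast_2d(p)[:,:2]-TR; return np.c_[d@UX,d@UY]
def rect(c,M,mm=.0005,z=.018): # top-down tray picture at height z, 2 px/mm; tray x right, y up
    xs=np.arange(-.19,.19,mm); ys=np.arange(.09,-.09,-mm); X,Y=np.meshgrid(xs,ys)
    W=TR+X[...,None]*UX+Y[...,None]*UY; P=np.dstack([W,np.full(X.shape,z)]).reshape(-1,3)
    Q=(P-M[:3,3])@M[:3,:3]; K=np.array([[c['fx'],0,c['cx']],[0,c['fy'],c['cy']],[0,0,1.]])
    u=cv2.projectPoints(Q,np.zeros(3),np.zeros(3),K,np.array(c['dist'],float))[0].reshape(*X.shape,2).astype(np.float32)
    return cv2.remap(np.array(c['color']),u[...,0],u[...,1],cv2.INTER_LINEAR)
E
python3 - <<'E'
from h import *
o=manip.get_obs(); print(o['clock'],o['position'],o['ft_force'],o['grip_width'],rel((.4999,-.1124,.236),TY).tolist())
ims=[]
for n in ['scene','wrist']:
    c=manip.camera(n); ims.append(rect(c,T(c,o)))
cv2.imwrite('pics/r1.png',cv2.cvtColor(np.vstack(ims),cv2.COLOR_RGB2BGR)[:600])
E
```

```text
7.225 [ 0.4997156  -0.1132456   0.30033061] [ 0.34657322 -0.64412773 -1.82022756] 0.22313821998214523 [-0.0004, 0.0003, -0.0011, -0.0, 0.0009, 0.0643]
```

View pics/r1.png

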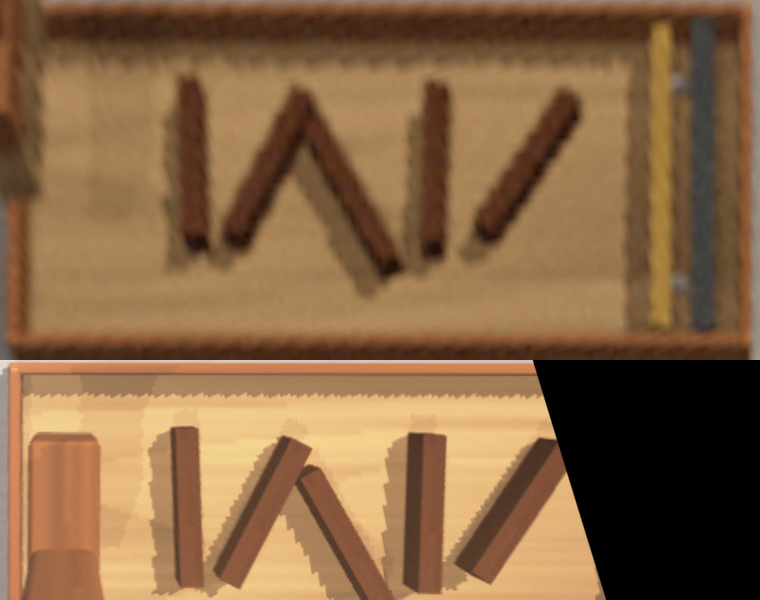

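The rectified view (2 px/mm, tray x to the right) shows all five sticks within ±45 mm across the tray, at angles of up to about 30°. The stop's face is near x ≈ +134 mm. I'll lower the rake and comb.

>>> move_arm(
  plan=[0,0,0,0,0,0.03,0,0,0,0,0,0,0.055,0,0,0,0,0,0,0.0635,0,0,0,0,0,0,0.0648,0,0,0,0,0,0.004,0.0648,0,0,0,0,0,0.01,0.0648,0,0,0,0,0,0.016,0.0648,0,0,0,0,0,0.022,0.0648,0,0,0,0,0,0.028,0.0648,0,0,0,0,0,0.034,0.0648,0,0,0,0,0,0.04,0.0648,0,0,0,0,0,0.046,0.0648,0],
)

```text
clock: 8.82
position: [0.5082, -0.0664, 0.2353]
ee_rot: [0.091, 0.996, 0.0, -0.0]
ft_force: [0.0, 0.3, -1.9]
grip_width: 0.219
grasp_force: 98.0
```

>>> move_arm(
  plan=[0,0,0,0,0.006,0,0,0,0,0,0,0.012,0,0,0,0,0,0,0.018,0,0,0,0,0,0,0.024,0,0,0,0,0,0,0.03,0,0,0,0,0,0,0.036,0,0,0,0,0,0,0.042,0,0,0,0,0,0,0.048,0,0,0,0,0,0,0.054,0,0,0,0,0,0,0.06,0,0,0,0,0,0,0.066,0,0,0,0,0,0,0.072,0,0],
)

```text
clock: 10.32
position: [0.5213, 0.0045, 0.2353]
ee_rot: [0.091, 0.996, 0.0, 0.0]
ft_force: [-0.3, -0.4, -2.1]
grip_width: 0.219
grasp_force: 98.0
```

```bash
cat > st.py <<'E'
from h import *
import sys
o=manip.get_obs(); Rc=R.from_quat(o['ee_rot']).as_matrix(); f=o['ft_force']
print('t',o['clock'],'tray',np.round(tray_xy(o['position'])*1e3,1),'z',round(o['position'][2],4),'yaw',np.arctan2(Rc[1,1],Rc[0,1]).round(4),'tilt',np.round(Rc[2],4),'Fx',round(f[:2]@UX,2),'Fy',round(f[:2]@UY,2),'Fz',round(f[2],2),o['grip_width'])
if len(sys.argv)>1:
    ims=[]
    for n in ['scene','wrist']:
        c=manip.camera(n); ims.append(rect(c,T(c,o)))
    cv2.imwrite('pics/'+sys.argv[1],cv2.cvtColor(cv2.resize(np.vstack(ims),None,fx=.8,fy=.8),cv2.COLOR_RGB2BGR))
E
python3 st.py r2.png
```

```text
t 10.325 tray [[-39.2   0.3]] z 0.2353 yaw 1.388 tilt [-0.e+00  1.e-04 -1.e+00] Fx -0.46 Fy 0.22 Fz -2.13 0.2185823197498746
```

View pics/r2.png

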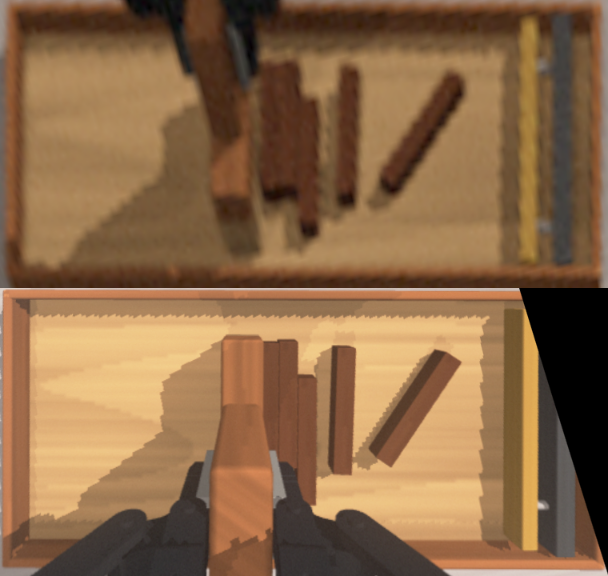

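The first three sticks are already parallel against the rake. I'll keep combing.

>>> move_arm(
  plan=[0,0,0,0,0.006,0,0,0,0,0,0,0.012,0,0,0,0,0,0,0.018,0,0,0,0,0,0,0.024,0,0,0,0,0,0,0.03,0,0,0,0,0,0,0.036,0,0,0,0,0,0,0.042,0,0,0,0,0,0,0.048,0,0,0,0,0,0,0.054,0,0,0,0,0,0,0.06,0,0,0,0,0,0,0.066,0,0,0,0,0,0,0.072,0,0],
)

```text
clock: 11.92
position: [0.5343, 0.0753, 0.2353]
ee_rot: [0.091, 0.996, 0.0, -0.0]
ft_force: [1.0, -0.6, -2.1]
grip_width: 0.222
grasp_force: 98.0
```

```bash
python3 st.py r3.png
```

```text
t 11.925 tray [[32.8  0.4]] z 0.2353 yaw 1.3881 tilt [ 0.  0. -1.] Fx -0.37 Fy -1.1 Fz -2.13 0.22169118976138244
```

View pics/r3.png

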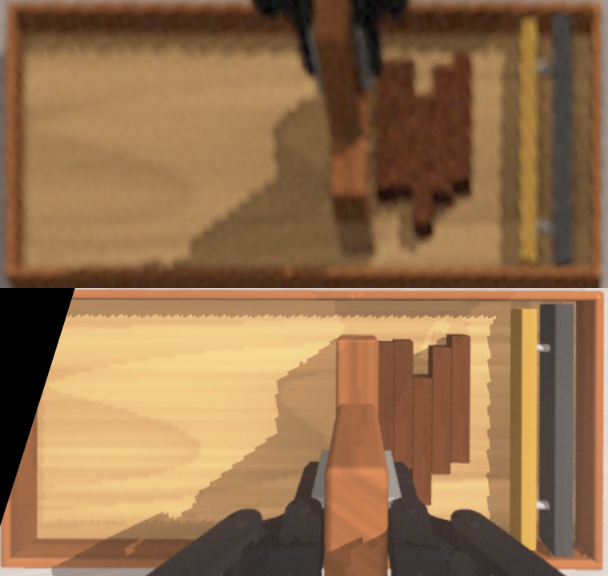

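All five sticks are parallel. The gap to the stop is about 27–30 mm. I'll close most of it, then feel for the stop.

>>> move_arm(
  plan=[0,0,0,0,0.006,0,0,0,0,0,0,0.012,0,0,0,0,0,0,0.017,0,0,0,0,0,0,0.02,0,0,0,0,0,0,0.022,0,0,0,0,0,0,0.023,0,0,0,0,0,0,0.023,0,0],
)

```text
clock: 12.9
position: [0.5385, 0.0975, 0.2353]
ee_rot: [0.091, 0.996, 0.0, 0.0]
ft_force: [-0.4, 0.2, -2.5]
grip_width: 0.221
grasp_force: 98.1
```

```bash
python3 st.py
```

```text
t 12.9 tray [[55.5  0.3]] z 0.2353 yaw 1.3879 tilt [-0.e+00  2.e-04 -1.e+00] Fx 0.16 Fy 0.45 Fz -2.45 0.22102650717550362
```

>>> move_arm(
  plan=[0,0,0,0,0.001,0,0,0,0,0,0,0.002,0,0,0,0,0,0,0.002,0,0],
  squeeze=110,
)

```text
clock: 13.28
position: [0.5388, 0.0995, 0.2353]
ee_rot: [0.091, 0.996, 0.0, 0.0]
ft_force: [0.1, 0.4, -3.3]
grip_width: 0.219
grasp_force: 107.2
```

```bash
python3 st.py
```

```text
t 13.275 tray [[57.5  0.3]] z 0.2353 yaw 1.3881 tilt [-1.e-04  2.e-04 -1.e+00] Fx 0.39 Fy -0.05 Fz -3.33 0.21924937238905545
```

>>> move_arm(
  plan=[0,0,0,0,0.001,0,0,0,0,0,0,0.002,0,0,0,0,0,0,0.002,0,0],
)

```text
clock: 13.65
position: [0.5392, 0.1016, 0.2353]
ee_rot: [0.091, 0.996, 0.0, 0.0]
ft_force: [-0.2, -0.1, -3.0]
grip_width: 0.224
grasp_force: 107.2
```

```bash
python3 st.py
```

```text
t 13.65 tray [[59.6  0.3]] z 0.2353 yaw 1.3881 tilt [-0.e+00  2.e-04 -1.e+00] Fx -0.16 Fy 0.21 Fz -2.96 0.22388548232895902
```

>>> move_arm(
  plan=[0,0,0,0,0.001,0,0,0,0,0,0,0.0015,0,0,0,0,0,0,0.0015,0,0],
)

```text
clock: 14.02
position: [0.5394, 0.103, 0.2353]
ee_rot: [0.091, 0.996, 0.0, -0.0]
ft_force: [-0.2, -0.6, -2.6]
grip_width: 0.219
grasp_force: 107.2
```

```bash
python3 st.py
```

```text
t 14.025 tray [[61.   0.4]] z 0.2353 yaw 1.3881 tilt [ 0.e+00  1.e-04 -1.e+00] Fx -0.62 Fy 0.13 Fz -2.61 0.21853150385069278
```

>>> move_arm(
  plan=[0,0,0,0,0.001,0,0,0,0,0,0,0.0015,0,0,0,0,0,0,0.0015,0,0],
)

```text
clock: 14.4
position: [0.5397, 0.1045, 0.2353]
ee_rot: [0.091, 0.996, 0.0, 0.0]
ft_force: [0.5, -0.4, -2.1]
grip_width: 0.222
grasp_force: 107.2
```

```bash
python3 st.py
```

```text
t 14.4 tray [[62.5  0.3]] z 0.2353 yaw 1.3881 tilt [-0.e+00  2.e-04 -1.e+00] Fx -0.25 Fy -0.56 Fz -2.13 0.22209935112716245
```

>>> move_arm(
  plan=[0,0,0,0,0.001,0,0,0,0,0,0,0.0015,0,0,0,0,0,0,0.0015,0,0],
)

```text
clock: 14.78
position: [0.54, 0.1059, 0.2353]
ee_rot: [0.091, 0.996, 0.0, 0.0]
ft_force: [-0.4, -0.0, -2.5]
grip_width: 0.219
grasp_force: 107.3
```

```bash
python3 st.py
```

```text
t 14.775 tray [[64.   0.3]] z 0.2353 yaw 1.388 tilt [ 0.e+00  1.e-04 -1.e+00] Fx -0.07 Fy 0.36 Fz -2.49 0.21922531545787344
```

>>> move_arm(
  plan=[0,0,0,0,0.001,0,0,0,0,0,0,0.0015,0,0,0,0,0,0,0.0015,0,0],
)

```text
clock: 15.15
position: [0.5403, 0.1069, 0.2353]
ee_rot: [0.091, 0.996, -0.0, -0.0]
ft_force: [-0.7, -4.1, -1.9]
grip_width: 0.219
grasp_force: 107.5
```

```bash
python3 st.py r4.png
```

```text
t 15.15 tray [[65.   0.2]] z 0.2353 yaw 1.3877 tilt [ 0.e+00 -5.e-04 -1.e+00] Fx -4.21 Fy -0.05 Fz -1.94 0.2194142551926233
```

View pics/r4.png

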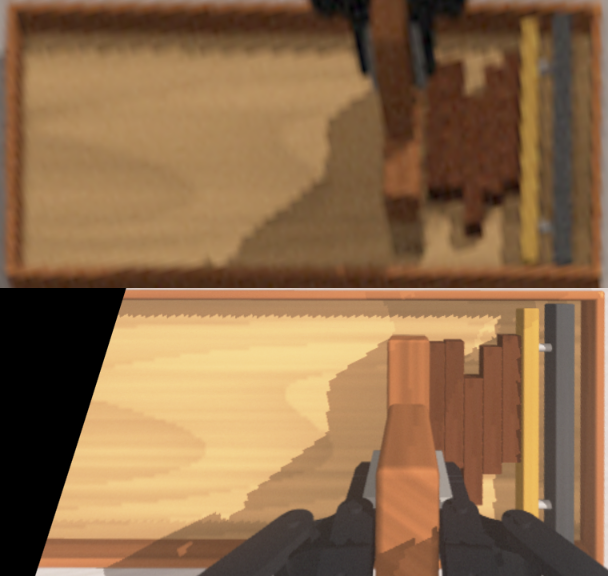

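The contact shows clearly: Fx is about −4.2 N. I'll press on in small steps to about 11 N.

>>> move_arm(
  plan=[0,0,0,0,0.0005,0,0,0,0,0,0,0.001,0,0,0,0,0,0,0.0015,0,0,0,0,0,0,0.0015,0,0,0,0,0,0,0.0015,0,0],
  squeeze=120,
)

```text
clock: 15.88
position: [0.5405, 0.1081, 0.2353]
ee_rot: [0.092, 0.996, -0.0, -0.0]
ft_force: [-0.5, -7.0, -0.2]
grip_width: 0.221
grasp_force: 117.0
```

```bash
python3 st.py
```

```text
t 15.875 tray [[66.3  0.2]] z 0.2353 yaw 1.3875 tilt [ 1.e-04 -9.e-04 -1.e+00] Fx -6.94 Fy -0.77 Fz -0.25 0.2206490659290941
```

>>> move_arm(
  plan=[0,0,0,0,0.0005,0,0,0,0,0,0,0.001,0,0,0,0,0,0,0.001,0,0,0,0,0,0,0.001,0,0],
)

```text
clock: 16.38
position: [0.5407, 0.1087, 0.2353]
ee_rot: [0.092, 0.996, -0.001, -0.0]
ft_force: [-1.4, -7.9, 0.4]
grip_width: 0.217
grasp_force: 117.1
```

```bash
python3 st.py; python3 st.py
```

```text
t 16.375 tray [[66.9  0.2]] z 0.2353 yaw 1.3873 tilt [ 2.0e-04 -1.5e-03 -1.0e+00] Fx -8.02 Fy -0.1 Fz 0.44 0.2170919663652078
t 16.375 tray [[66.9  0.2]] z 0.2353 yaw 1.3873 tilt [ 2.0e-04 -1.5e-03 -1.0e+00] Fx -8.02 Fy -0.1 Fz 0.44 0.2170919663652078
```

>>> move_arm(
  plan=[0,0,0,0,0.0005,0,0,0,0,0,0,0.001,0,0,0,0,0,0,0.0015,0,0,0,0,0,0,0.0015,0,0],
)

```text
clock: 16.88
position: [0.5409, 0.1096, 0.2352]
ee_rot: [0.092, 0.996, -0.001, -0.0]
ft_force: [-2.8, -8.9, 1.5]
grip_width: 0.221
grasp_force: 117.3
```

```bash
python3 st.py
```

```text
t 16.875 tray [[67.9  0.1]] z 0.2352 yaw 1.3869 tilt [ 4.0e-04 -2.4e-03 -1.0e+00] Fx -9.25 Fy 1.14 Fz 1.54 0.22076814072620288
```

```bash
cat > yel.py <<'E'
from h import *
import sys
def cen(im): # brass centroid (mm tray x) in scene half
    im=im[:288].astype(float); r=im[20:50,490:570]; r2=im[225:255,490:570]
    out=[]
    for q in (r,r2):
        w=np.clip(q[...,2]-q[...,0]-90,0,None); out.append(((w*np.arange(490,570)).sum()/w.sum())/1.6)
    return np.round(out,2)
for n in sys.argv[1:]: print(n,cen(cv2.imread('pics/'+n)))
E
python3 st.py r5.png; python3 yel.py r2.png r3.png r4.png r5.png
```

```text
t 16.875 tray [[67.9  0.1]] z 0.2352 yaw 1.3869 tilt [ 4.0e-04 -2.4e-03 -1.0e+00] Fx -9.25 Fy 1.14 Fz 1.54 0.22076814072620288
r2.png [330.34 330.08]
r3.png [330.25 330.12]
r4.png [330.94 330.68]
r5.png [332.89 332.71]
```

>>> move_arm(
  plan=[0,0,0,0,0.0005,0,0,0,0,0,0,0.001,0,0,0,0,0,0,0.0015,0,0,0,0,0,0,0.0015,0,0],
)

```text
clock: 17.48
position: [0.5412, 0.1105, 0.2352]
ee_rot: [0.092, 0.996, -0.002, -0.0]
ft_force: [-2.6, -11.6, 3.0]
grip_width: 0.221
grasp_force: 117.5
```

```bash
python3 st.py r6.png; python3 st.py r6b.png;  python3 yel.py r6.png r6b.png
```

```text
t 17.475 tray [[68.7  0. ]] z 0.2352 yaw 1.3864 tilt [ 6.0e-04 -3.2e-03 -1.0e+00] Fx -11.89 Fy 0.45 Fz 2.97 0.2214793514324772
t 17.575 tray [[68.8  0. ]] z 0.2352 yaw 1.3865 tilt [ 6.0e-04 -3.2e-03 -1.0e+00] Fx -12.31 Fy 0.83 Fz 2.71 0.21560122875135984
r6.png [333.8  333.41]
r6b.png [333.81 333.48]
```

>>> move_arm(
  plan=[0,0,0,0,0.0003,0,0,0,0,0,0,0.0003,0,0,0,0,0,0,0.0003,0,0,0,0,0,0,0.0003,0,0,0,0,0,0,0.0003,0,0,0,0,0,0,0.0003,0,0,0,0,0,0,0.0003,0,0,0,0,0,0,0.0003,0,0,0,0,0,0,0.0003,0,0,0,0,0,0,0.0003,0,0],
)

```text
clock: 18.92
position: [0.5412, 0.1107, 0.2352]
ee_rot: [0.092, 0.996, -0.002, -0.0]
ft_force: [-2.3, -13.0, 2.7]
grip_width: 0.218
grasp_force: 117.5
```

```bash
python3 st.py r7.png; python3 yel.py r7.png
```

```text
t 18.925 tray [[68.9 -0. ]] z 0.2352 yaw 1.3864 tilt [ 6.0e-04 -3.4e-03 -1.0e+00] Fx -13.18 Fy -0.05 Fz 2.73 0.21782775416344977
r7.png [333.97 333.57]
```

The stop has given about 4 mm and the hold lasted more than 1 s. I'll back off slowly, then lift.

>>> move_arm(
  plan=[0,0,0,0,-0.001,0,0,0,0,0,0,-0.002,0,0,0,0,0,0,-0.003,0,0,0,0,0,0,-0.004,0,0,0,0,0,0,-0.005,0,0,0,0,0,0,-0.006,0,0,0,0,0,0,-0.007,0,0,0,0,0,0,-0.009,0,0,0,0,0,0,-0.012,0,0,0,0,0,0,-0.017,0,0,0,0,0,0,-0.023,0,0,0,0,0,0,-0.029,0,0],
)

```text
clock: 20.52
position: [0.5359, 0.084, 0.2353]
ee_rot: [0.091, 0.996, 0.0, 0.0]
ft_force: [0.1, 0.6, -2.6]
grip_width: 0.221
grasp_force: 117.0
```

>>> move_arm(
  plan=[0,0,0,0,0,-0.01,0,0,0,0,0,0,-0.03,0,0,0,0,0,0,-0.05,0,0,0,0,0,0,-0.065,0,0,0,0,0,0,-0.065,0,0,0,0,0,0,-0.065,0],
)

```text
clock: 21.28
position: [0.5358, 0.0845, 0.2997]
ee_rot: [0.091, 0.996, -0.0, -0.0]
ft_force: [0.1, 0.2, -2.4]
grip_width: 0.223
grasp_force: 117.2
```

```bash
python3 st.py r8.png; python3 yel.py r8.png
python3 - <<'E'
from h import *
for p,y in [((.523,-.2563,.300),1.72)]: print(rel(p,y).tolist())
c=manip.camera('side'); im=np.array(c['color']); 
cv2.imwrite('pics/side8.png',cv2.cvtColor(cv2.resize(im[60:340,150:430],None,fx=2,fy=2),cv2.COLOR_RGB2BGR))
E
```

```text
t 21.275 tray [[42.2  0.6]] z 0.2997 yaw 1.3881 tilt [ 7.e-04 -2.e-04 -1.e+00] Fx 0.23 Fy -0.11 Fz -2.43 0.2230348578748667
r8.png [330.23 330.27]
[-0.0004, -0.0013, -0.3319, -0.0494, -0.3374, -0.0003]
```

View pics/r8.png

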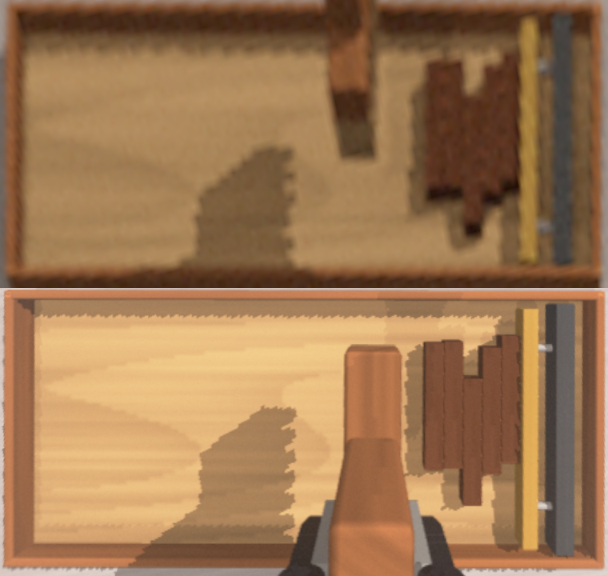

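View pics/side8.png

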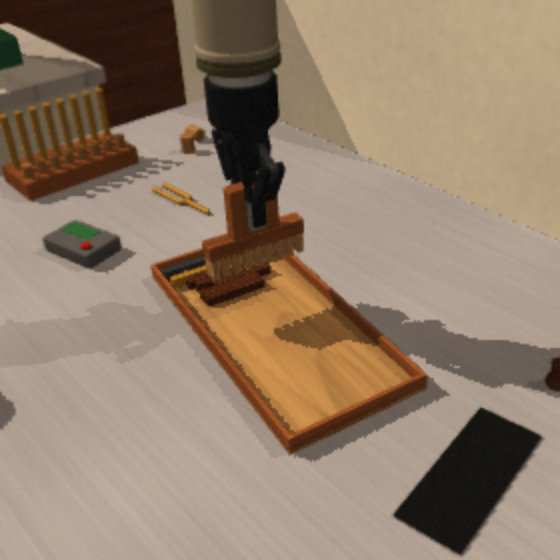

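The sticks lie in snug parallel rows against the stop, which is back at rest. I'll carry the rake back to the mat.

>>> move_arm(
  plan=[0,0,-0.02,-0.003,-0.02,0,0,0,0,-0.06,-0.008,-0.06,0,0,0,0,-0.1,-0.014,-0.1,0,0,0,0,-0.14,-0.02,-0.14,0,0,0,0,-0.18,-0.025,-0.18,0,0,0,0,-0.22,-0.03,-0.22,0,0,0,0,-0.26,-0.036,-0.26,0,0,0,0,-0.3,-0.041,-0.3,0,0,0,0,-0.33,-0.045,-0.327,0,0,0,0,-0.342,-0.047,-0.34,0,0,0,0,-0.342,-0.047,-0.3405,0,0,0,0,-0.342,-0.047,-0.3405,0,0],
)

```text
clock: 22.92
position: [0.5205, -0.2581, 0.2999]
ee_rot: [-0.08, 0.997, 0.0, -0.0]
ft_force: [0.5, -0.0, -3.2]
grip_width: 0.217
grasp_force: 117.4
```

Run:
```python
from fit import *
o=manip.get_obs(); print(o['clock'],o['position'],o['ft_force'])
c=manip.camera('scene'); M=T(c,o); d=manip.tip_of(c,'rake_grip'); print([(x['conf'],world(M,x['position'])) for x in d])
print(rel((.520,-.259,.238),1.73).tolist())
```

```text
22.925 [ 0.520536   -0.25808011  0.29993969] [ 0.48749312 -0.04096828 -3.16063355]
[(0.91, array([ 0.52256206, -0.25569474,  0.14789557])), (0.18, array([ 0.51988888, -0.26340035, -0.00120593]))]
[0.0006, -0.0001, 0.0012, 0.0008, -0.0011, 0.0621]
```

>>> move_arm(
  plan=[0,0,0,0.001,-0.001,0.025,0,0,0,0,0.001,-0.001,0.045,0,0,0,0,0.001,-0.001,0.058,0,0,0,0,0.001,-0.001,0.064,0,0,0,0,0.001,-0.001,0.066,0,0,0,0,0.001,-0.001,0.067,0,0,0,0,0.001,-0.001,0.068,0,0,0,0,0.001,-0.001,0.068,0],
)

```text
clock: 24.02
position: [0.5196, -0.26, 0.2325]
ee_rot: [-0.08, 0.997, -0.0, 0.0]
ft_force: [-0.4, -0.6, -2.1]
grip_width: 0.218
grasp_force: 117.5
```

```bash
python3 st.py
```

```text
t 24.025 tray [[-299.6  -46.1]] z 0.2325 yaw 1.73 tilt [-3.e-04 -0.e+00 -1.e+00] Fx -0.66 Fy 0.29 Fz -2.09 0.21783933347840242
```

>>> move_arm(
  plan=[0,0,0,0,0,0.0005,0,0,0,0,0,0,0.001,0,0,0,0,0,0,0.001,0],
  squeeze=40,
)

```text
clock: 24.4
position: [0.5195, -0.26, 0.2312]
ee_rot: [-0.08, 0.997, 0.0, -0.0]
ft_force: [0.6, 0.0, -2.7]
grip_width: 0.223
grasp_force: 117.5
```

```bash
python3 st.py
```

```text
t 24.4 tray [[-299.5  -46. ]] z 0.2312 yaw 1.73 tilt [ 1.e-04  1.e-04 -1.e+00] Fx 0.13 Fy -0.54 Fz -2.7 0.22327583239403828
```

>>> move_arm(
  plan=[0,0,0,0,0,0.0005,0,0,0,0,0,0,0.001,0,0,0,0,0,0,0.001,0],
)

```text
clock: 24.78
position: [0.5195, -0.2602, 0.231]
ee_rot: [-0.079, 0.997, 0.0, 0.0]
ft_force: [-3.9, 1.2, 5.9]
grip_width: 0.214
grasp_force: 118.6
```

```bash
python3 st.py
```

```text
t 24.775 tray [[-299.7  -46.1]] z 0.231 yaw 1.7299 tilt [-3.e-04  3.e-04 -1.e+00] Fx 0.52 Fy 4.01 Fz 5.91 0.21433820723700725
```

>>> move_arm(
  plan=[0,0,0,0,0,-0.0005,0.022,0,0,0,0,0,-0.0005,0.026,0,0,0,0,0,-0.0005,0.032,0,0,0,0,0,-0.0005,0.045,0,0,0,0,0,-0.0005,0.065,0,0,0,0,0,-0.0005,0.085,0,0,0,0,0,-0.0005,0.085,0,0,0,0,0,-0.0005,0.085,0,0,0,0,0,-0.0005,0.085],
)

```text
clock: 25.9
position: [0.5195, -0.26, 0.2308]
ee_rot: [-0.08, 0.997, 0.0, 0.0]
ft_force: [-0.3, -0.8, -0.8]
grip_width: 0.998
grasp_force: 0.0
```

>>> move_arm(
  plan=[0,0,0,0,0,-0.015,0.085,0,0,0,0,0,-0.04,0.085,0,0,0,0,0,-0.07,0.085,0,0,0,0,0,-0.11,0.085,0,0,0,0,0,-0.15,0.085,0,0,0,0,0,-0.17,0.085,0,0,0,0,0,-0.17,0.085,0,0,0,0,0,-0.17,0.085],
)

```text
clock: 26.9
position: [0.5193, -0.2599, 0.4003]
ee_rot: [-0.08, 0.997, 0.0, -0.0]
ft_force: [-0.3, -0.2, 0.1]
grip_width: 0.998
grasp_force: 0.0
```

Run:
```python
from fit import *
o=manip.get_obs(); print(o['clock'],o['position'],o['ft_force'],o['grip_width'])
c=manip.camera('side'); M=T(c,o); c2=manip.camera('scene'); M2=T(c2,o)
print(fit([(c,M),(c2,M2)],'rake_grip',rake,.082,np.array([.52,-.259,1.73])))
a=np.array(c['color'])[100:400,180:580]; b=cv2.resize(np.array(c2['color'])[110:290,130:520],(800,369))[:, :800]
im=np.vstack([cv2.resize(b,(500,231)),cv2.resize(a,(500,375))[:369]])
cv2.imwrite('pics/end.png',cv2.cvtColor(im,cv2.COLOR_RGB2BGR))
```

```text
26.9 [ 0.51929228 -0.25991236  0.40025022] [-0.31391832 -0.15777263  0.09307219] 0.9983989849219708
(array([ 0.52446864, -0.25964179,  1.75743779]), np.float64(0.1630948909532267), 2)
```

View pics/end.png

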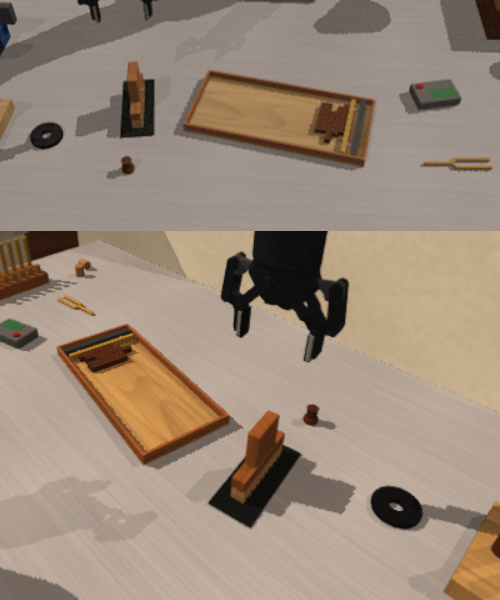

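The rake stands upright on its mat, the sticks are in rows at the stop, and the other things are where they were. The gripper is clear, so I'm handing in.

```bash
python3 -c "
from workcell import manip; print(manip.hand_in())"
```

```text
the job is handed in; nothing more can be done
None
```

The job is handed in: the five sticks lie in snug parallel rows at the stop, which was pressed in about 4 mm (3.5–4.7 mm by image and force) for over a second, and the rake stands upright on its mat with the other things undisturbed, at about 27 s.

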